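# Tune the repaired portable receiver with its edge wheel

## Task

Tune the repaired portable receiver that lies on its back on the bench mat. Slide its band switch over to the end stop on the loudspeaker side, then roll the larger edge wheel (tuning) through its panel slot with a light fingertip until the dial pointer stands right at the nib of the station index, and take the hand away. Keep below 12 N on the wheel, whose dial drive cracks when it is leaned on, and below 20 N on the switch. Leave the smaller volume wheel, the index and the other things on the bench as they are.

Things in the scene. Friction and masses are not known exactly. Their poses are not given: they have to be found in the camera images.
- radio: Portable receiver lying on its back, 200 (x) by 320 (y) by 80 mm, does not shift. Origin: centre of its underside. Its z is up, +x points to its top edge (handle, rod aerial), +y to its loudspeaker end. Its flat control panel, facing up, is 80 mm above the origin. All points on it share these axes.
- tuning_crown (a point): Highest point of the rim of the larger wheel (tuning; black, knurled, 40 mm diameter, 9 mm wide, axle along the radio's x), untouched. It shows through a slot 12 by 33 mm (long side along y), 6 mm above the panel. The point lies on the radio at x -45, y -105, z 86 mm. Its axle is rigid: it gives only some 0.05 mm per N. Turning it takes about 1 N along the rim, so a press of 4 to 8 N rolls it; less slips.
- tuning (a joint): Angle of the tuning wheel, rad, -2.3 to 2.3, stays where it is left. It grows when the rim's top is rolled towards the radio's +y. 1 rad = 20 mm of rim = 24 mm of pointer travel, in the same direction as the rim's top.
- pointer_top (a point): Upper (+x) end of the dial pointer, a thin black bar, 34 mm long along the radio's x and 1.6 mm wide, that travels along y under the dial glass, 8.5 mm below the panel. It is moved only by the tuning wheel.
- index_tip (a point): Tip of the nib of the station index: a small black slider, 9 mm wide, 8 mm high, on a rail along the upper edge of the dial, whose 1.8 mm nib points over the glass at the pointer's path. The pointer is right when its y, in the radio's axes, equals that of this tip. Not to be moved.
- index (a joint): Place of the station index along the dial, m, -0.055 to 0.055, 0 at mid-scale, grows towards the radio's +y. The pointer is at mid-scale when the tuning wheel reads 0, so it is at the index when 0.024 x (tuning angle) equals this value.
- band_knob (a point): Centre of the knob of the band switch: a black block 10 (x) by 8 (y) by 10 mm high that stands on the panel and slides along the radio's y; the point is 5 mm above the panel.
- band (a joint): Travel of the band switch, m, 0 to 0.016; grows towards the radio's +y (loudspeaker end), where 0.016 is the wanted end stop. It slides with about 2 N of friction and stays where it is left.
- volume_rim (a point): A point on the rim of the smaller wheel (volume; black, 28 mm diameter, 6 mm wide, 4 mm above the panel, slot 9 by 23 mm, at x -45, y +20 mm on the radio), at its top at the start. Not to be turned.
- capacitor: Yellow block 30 by 19 by 16 mm lying on the loudspeaker grille. Origin: underside. Bystander.
- dish: Steel screw dish, 72 mm across, 22 mm high, by the radio. Origin: underside. Bystander.
- driver: Screwdriver with a green handle, 170 mm long, lying beside the radio. Bystander.
- meter: Red hand-held test meter 150 by 76 by 36 mm lying on the bench. Origin: underside. Bystander.
- spool: Grey solder spool, 52 mm across, 40 mm high, standing. Origin: underside. Bystander.
- cell: Grey battery cell, 33 mm across, 60 mm high, standing by the radio. Origin: underside. Bystander.
- flux: Amber glass jar with a black cap, 44 mm across, 45 mm high. Origin: underside. Bystander.

How it is judged:
On the way, in this order (a step that is already met when the one before it is completed fails the run):
1. The band switch is over at its end stop (within 1.5 mm) (value of joint band above 0.0145 m), for 0.1 s.
2. The pointer stands at the index nib, within 2.5 mm along the dial (y of pointer_top in the frame of index_tip between -0.0025 and 0.0025 m), for 0.2 s.
At the end, for the whole second after the job is handed in: The band switch is within 1.5 mm of its end stop on the loudspeaker side, and the dial pointer rests within 2.5 mm of the station index's nib, measured along the dial (all of step 2 and value of joint band above 0.0145 m and velocity of joint tuning between -0.05 and 0.05 rad/s); the robot touches nothing.
It fails at once if The tuning wheel is pressed or pushed with more than 12 N (contact force between anything else and tuning above 12 N).
It fails at once if The band switch is pushed with more than 20 N (contact force between anything else and band above 20 N).
It fails at once if The volume wheel is turned by more than 3 mm of its rim (distance of volume_rim from where it was at the start of the episode above 0.003 m).
It fails at once if The station index is shifted by more than 3 mm (distance of index_tip from where it was at the start of the episode above 0.003 m).
It fails at once if A bystander (yellow block, dish, screwdriver, meter, spool, cell or jar) is shifted by more than 20 mm (distance of any of capacitor, dish, driver, meter, spool, cell, flux from where it was at the start of the episode above 0.02 m).
It also fails if it takes over 67 s, if anything falls off the work surface, if the arm or the gripper's body presses on something with over 40 N, if the wrist force passes 120 N, or if a joint passes its speed limit or range.

## Robot

A 6-joint arm with a two-finger parallel gripper is mounted at the origin on the work surface. World frame = base frame: x ahead of the robot, y to its left, z up, the work surface at z = 0. Lengths are in m, angles in rad, forces in N, time in s.
With the tool pointing down it reaches from about 0.35 to 0.775 m from the base axis. Payload 5.5 kg.
Tool frame: the origin (TCP) lies at the very end of the fingers, on their centre line; the grasp point (between the pads) lies 19 mm behind it (bot.grip_depth is the distance from the TCP to the grasp point, in m); y points along the fingers, x is the direction in which the jaws open and shut, and the axes are right-handed (so a half turn about y gives the same grasp; the last joint's range is limited). The gripper opens to 85 mm and grips with 20 to 120 N. Pads are 22 mm wide; open, the fingers measure 114 mm over their backs; the gripper's body (76 mm by 85 mm) begins 54 mm behind the grasp point. The pads swing forward as they close: fully open they stand 13 mm farther back than shut.
Start: joints at [1.052, 0.313, 0.046, 1.304, 0, 1.431], TCP at [0.213, 0.534, 0.231] pointing down, gripper open.
Joint ranges: [-2.76, 2.76], [-0.86, 1.69], [-1.03, 1.26], [-2.2, 2.34], [-1.47, 1.5], [-3.14, 3.14]. Speed limits (rad/s): [2.57, 2.57, 3.14, 3.14, 3.14, 3.14].

## Interface

Orientations are given as a rotation vector (axis times angle).
In Python, from plant import bot, imaging, workorder gives the robot as it stands.
- The arm moves only by the shell command python3 -m handwheel 'ROWS' [FORCE]. ROWS is JSON, one flat list of numbers, 7 for each row, row after row: the shift along the world's x, y, z in cm, then the turn, a rotation vector about the world's x, y, z in rad, then the closure in counts, from 0 (fully open) to 255 (shut). A call has 1 to 10 rows; each row is the pose to reach, as a shift and turn from the pose measured when the call began; what a row does not reach only later rows make up. A row lasts 1/10 s, in which the tool goes at most 50 mm and 8.59 degrees, less where a joint would pass 70% of its speed; a pose out of reach is approached as far as the arm can. A call with a gripper value outside its range is refused whole. The fingers move at their own pace and stop on an object; FORCE is the grip in N (left out, the last holds). Time passes only in rows, so rows that repeat a pose let the fingers close. It gives the time, the measured TCP pose, the force and the opening at its end, in the units of the state.
- bot.get_state(): the state, without advancing time (a new reading comes with each control period).
- imaging.snapshot(name): name is "side" or "top"; returns a dict with "color" (400x640x3 uint8, blue, green, red), "intrinsics" (3x3 intrinsics, pixels), "world_to_cam" (4x4, takes a point from world to camera coordinates). Camera axes: x right, y up, looking along -z (the intrinsics and any distortion apply to the point x, -y, -z); pixel columns grow to the right and rows downward; lengths in m; the calibration is good to about 2 mm. A picture is of the moment at which its call begins. There is no depth.
- workorder.hand_in(): hands the job in, once; it reports no verdict.
The state is a dict: "t": time; "joint_pos": joint angles; "dq": joint speeds; "effort": joint torques, N m; "ee_pos": TCP position; "tcp_rot": TCP orientation; "wrist_force": force on the tool from outside, world axes, zero at the start; "ft_torque": the same for the moment, N m; "opening": opening from 0.0 (shut) to 1.0 (fully open).
Only numpy, scipy, OpenCV 4.12 (cv2) and the standard library are available. Lean on these libraries where they do the work, as an engineer would, in place of code of your own. Each camera call takes 0.05 s, during which the arm holds its last target.

## Working session

There is one attempt and no reset: what is moved stays moved. The work goes in short steps, Python scripts to look and compute and a shell command to move; the robot and the scene stay as the last step left them, time stands still between calls to the robot, and variables do not carry over. Pictures are saved under pics/ and viewed, and the job is handed in when it is done.

```bash
ls; mkdir -p pics; python3 - <<'E'
from plant import bot, imaging
import cv2,numpy as np
print(bot.get_state())
for n in("top","side"):
    s=imaging.snapshot(n);cv2.imwrite(f"pics/{n}0.png",s["color"]);np.savez(f"pics/{n}0.npz",**{k:np.array(v) for k,v in s.items()})
    print(s["intrinsics"],s["world_to_cam"],s.keys())
E
```

```text
pics
{'t': 0.0, 'joint_pos': array([1.05239142e+00, 3.14035860e-01, 4.49527244e-02, 1.30359696e+00,
       2.80296936e-05, 1.43120838e+00]), 'dq': array([ 0.00078969, -0.00096367, -0.001082  ,  0.00161423,  0.00076795,
        0.00113522]), 'effort': array([-7.91358179e-04, -4.80627036e+01,  2.98532546e+01,  1.96605118e-02,
       -2.03858294e-04, -9.83183668e-06]), 'ee_pos': array([0.21238106, 0.53377881, 0.23037797]), 'tcp_rot': array([-1.36575511, -0.92448952,  0.92729907]), 'wrist_force': array([0.42124186, 0.30053344, 0.89621793]), 'ft_torque': array([ 0.01009867, -0.00691225,  0.03939297]), 'opening': 1.0034269329257182}
[[469.76951129   0.         319.50110943]
 [  0.         469.76951129 200.82705075]
 [  0.           0.           1.        ]] [[-0.00494967 -0.99990661  0.01273874  0.0073547 ]
 [ 0.98817075 -0.00293817  0.15332952 -0.562767  ]
 [-0.15327777  0.01334698  0.988093   -1.25520838]
 [ 0.          0.          0.          1.        ]] dict_keys(['color', 'intrinsics', 'world_to_cam'])
[[394.64593601   0.         312.33014489]
 [  0.         394.64593601 204.06636361]
 [  0.           0.           1.        ]] [[ 0.94472363 -0.32712118 -0.02211339 -0.52071069]
 [ 0.19085598  0.49384241  0.84834761 -0.16630835]
 [-0.26659194 -0.8056745   0.52897763 -0.96072904]
 [ 0.          0.          0.          1.        ]] dict_keys(['color', 'intrinsics', 'world_to_cam'])
```

View pics/top0.png

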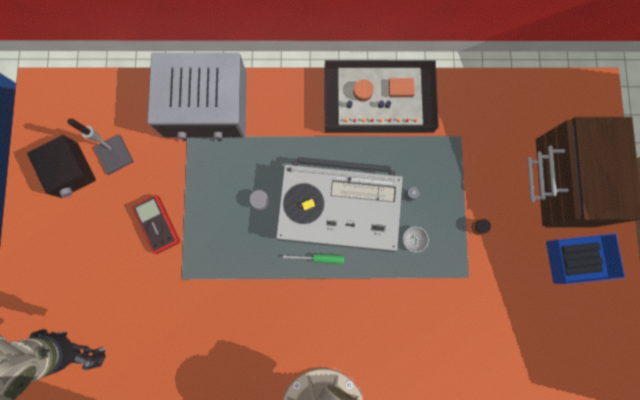

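View pics/side0.png

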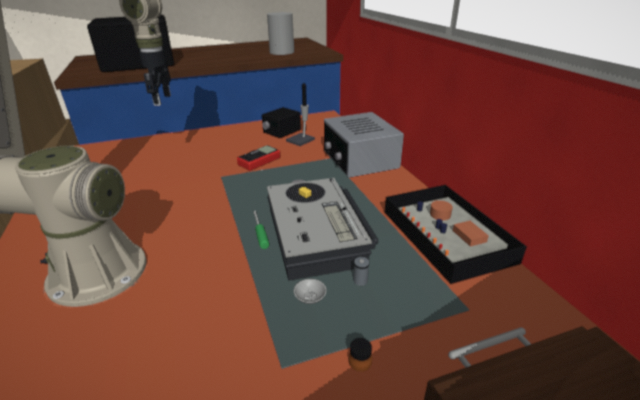

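The top view shows the radio at about (340,205), almost aligned with the world axes, with the loudspeaker at the left (+y). The tuning slot is near (378,228), the volume wheel near (332,223), and the band switch near (350,224). I'll enlarge both views.

```bash
python3 - <<'E'
import cv2
t=cv2.imread("pics/top0.png")[155:255,265:425];cv2.imwrite("pics/top0z.png",cv2.resize(t,None,fx=5,fy=5,interpolation=cv2.INTER_CUBIC))
t=cv2.imread("pics/side0.png")[170:280,255:385];cv2.imwrite("pics/side0z.png",cv2.resize(t,None,fx=5,fy=5,interpolation=cv2.INTER_CUBIC))
E
```

```text
(no output)
```

View pics/top0z.png

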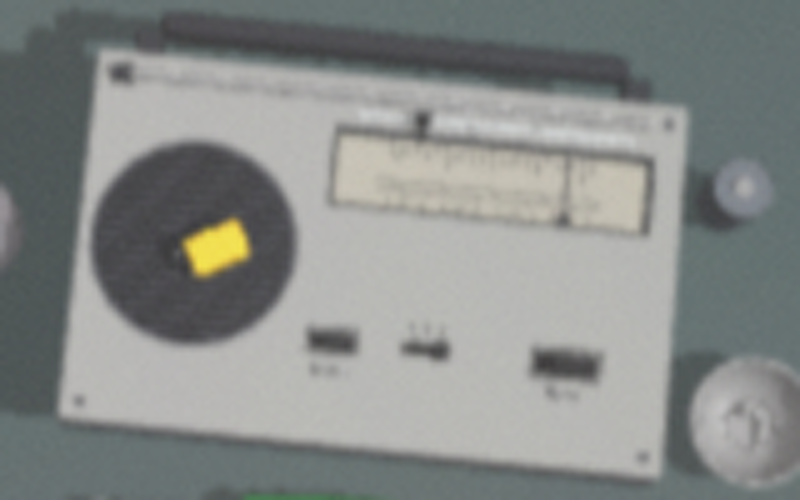

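View pics/side0z.png

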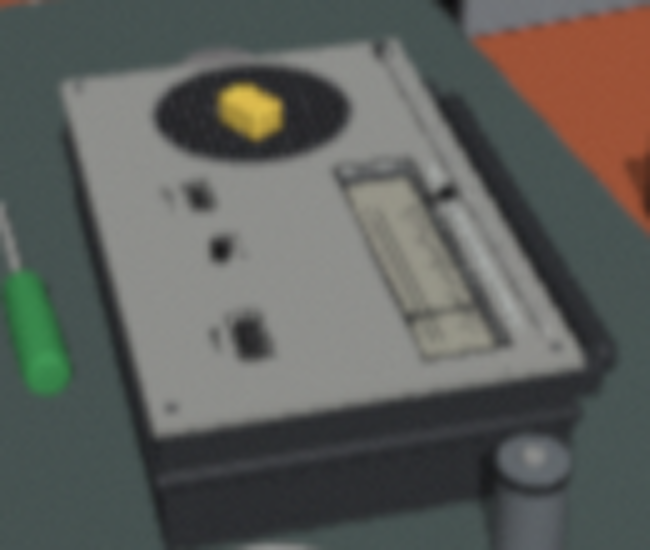

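```bash
cat > h.py <<'E'
import numpy as np,cv2
from scipy.optimize import least_squares
def load(n):
    d=np.load(f"pics/{n}.npz");return d["color"],d["intrinsics"],d["world_to_cam"]
def ray(px,K,T):
    d=np.linalg.inv(K)@np.array([px[0],px[1],1.]);d=np.array([d[0],-d[1],-d[2]])
    R=T[:3,:3];return -R.T@T[:3,3],R.T@d
def onz(px,K,T,z):
    o,d=ray(px,K,T);return o+d*(z-o[2])/d[2]
def tri(p1,c1,p2,c2):
    o1,d1=ray(p1,*c1);o2,d2=ray(p2,*c2)
    s=np.linalg.lstsq(np.c_[d1,-d2],o2-o1,rcond=None)[0]
    a=o1+d1*s[0];b=o2+d2*s[1];return (a+b)/2,np.linalg.norm(a-b)
def proj(P,K,T):
    c=T[:3,:3]@P+T[:3,3];q=K@np.array([c[0],-c[1],-c[2]]);return q[:2]/q[2]
def unz(z,off,f=5): return (np.array(z)+.5)/f-.5+np.array(off)
E
python3 - <<'E'
from h import *
cs={}
for n,roi,seed in(("top0",(265,155,160,100),None),("side0",(255,170,130,110),None)):
    im,K,T=load(n);x,y,w,h=roi
    c=cv2.resize(im[y:y+h,x:x+w],None,fx=5,fy=5,interpolation=cv2.INTER_CUBIC)
    hsv=cv2.cvtColor(c,cv2.COLOR_BGR2HSV)
    m=((hsv[...,2]>(140 if n=="top0" else 105))&(hsv[...,1]<60)).astype(np.uint8)*255
    cn,_=cv2.findContours(m,cv2.RETR_EXTERNAL,cv2.CHAIN_APPROX_NONE)
    cn=max(cn,key=cv2.contourArea);hull=cv2.convexHull(cn)
    q=None
    for e in np.arange(.01,.1,.005):
        q=cv2.approxPolyDP(hull,e*cv2.arcLength(hull,True),True)
        if len(q)==4:break
    print(n,q.reshape(-1,2).tolist(),cv2.contourArea(cn))
    cv2.drawContours(c,[q],-1,(0,0,255),1);cv2.imwrite(f"pics/{n}_q.png",c)
    for p in q.reshape(-1,2): print(onz(unz(p,(x,y)),K,T,.08).round(4))
E
```

```text
top0 [[100, 51], [685, 108], [660, 475], [62, 416]] 221819.5
[0.6564 0.0999 0.08  ]
[ 0.6241 -0.2175  0.08  ]
[ 0.4258 -0.1979  0.08  ]
[0.4583 0.1187 0.08  ]
side0 [[395, 39], [580, 365], [158, 433], [63, 82]] 138608.5
[0.6573 0.1067 0.08  ]
[ 0.6189 -0.2191  0.08  ]
[ 0.4235 -0.1976  0.08  ]
[0.4589 0.128  0.08  ]
```

```bash
python3 - <<'E'
from h import *
ct=load("top0");cs=load("side0")
t=[(100,51),(685,108),(660,475),(62,416)];s=[(395,39),(580,365),(158,433),(63,82)]
P=[]
for a,b in zip(t,s):
    p,g=tri(unz(a,(265,155)),ct[1:],unz(b,(255,170)),cs[1:]);P.append(p);print(p.round(4),round(g,4))
P=np.array(P);tp=np.array([onz(unz(a,(265,155)),*ct[1:],.08) for a in t])
O=tp.mean(0);v=(tp[0]-tp[1])+(tp[3]-tp[2]);yaw=-np.arctan2(v[0],v[1]);print(O,yaw)
R=np.array([[np.cos(yaw),-np.sin(yaw),0],[np.sin(yaw),np.cos(yaw),0],[0,0,1]])
def loc(c,px,off,z): return (R.T@(onz(unz(px,off),*c[1:],.08+z)-O)*1000).round(1)
to=(265,155);so=(255,170)
print("tuning slot ctr",loc(ct,(566,364),to,0),"exp -45,-105",loc(ct,(566,364),to,.006))
print("vol",loc(ct,(332,340),to,0),"exp -45,20")
print("knob",loc(ct,(437,350),to,.01),loc(cs,(221,246),so,.005))
for p in [(402,349),(450,352)]: print("bandslot",loc(ct,p,to,0))
print("ptr",loc(ct,(568,160),to,-.0085),loc(ct,(566,222),to,-.0085),loc(cs,(470,308),so,-.0085))
print("nib",loc(ct,(423,137),to,.003),loc(cs,(437,195),so,.004))
w=lambda l:(O+R@np.array(l))
print("crown world",w([-.045,-.105,.006]))
# enlarge more
im=ct[0]
cv2.imwrite("pics/zz.png",np.vstack([cv2.resize(im[178:203,325:405],None,fx=10,fy=10,interpolation=cv2.INTER_CUBIC),cv2.resize(im[215:240,320:400],None,fx=10,fy=10,interpolation=cv2.INTER_CUBIC)]))
E
```

```text
[0.655  0.0998 0.084 ] 0.0009
[ 0.6223 -0.2171  0.0782] 0.0043
[ 0.4247 -0.1977  0.08  ] 0.0023
[0.4575 0.1184 0.0854] 0.0008
[ 0.5411332  -0.04920256  0.08      ] -0.10185619664285268
tuning slot ctr [ -45.7 -105.5    0. ] exp -45,-105 [ -46.4 -104.7    6. ]
vol [-45.1  20.    0. ] exp -45,20
knob [-46.1 -35.6  10. ] [-46.6 -29.6   5. ]
bandslot [-46.3 -17.7   0. ]
bandslot [-45.4 -43.3   0. ]
ptr [ 66.4 -99.   -8.5] [  32.2 -100.5   -8.5] [ 63.3 -94.5  -8.5]
nib [ 68.9 -18.6   3. ] [ 71.7 -11.2   4. ]
crown world [ 0.48569001 -0.14908275  0.086     ]
```

View pics/zz.png

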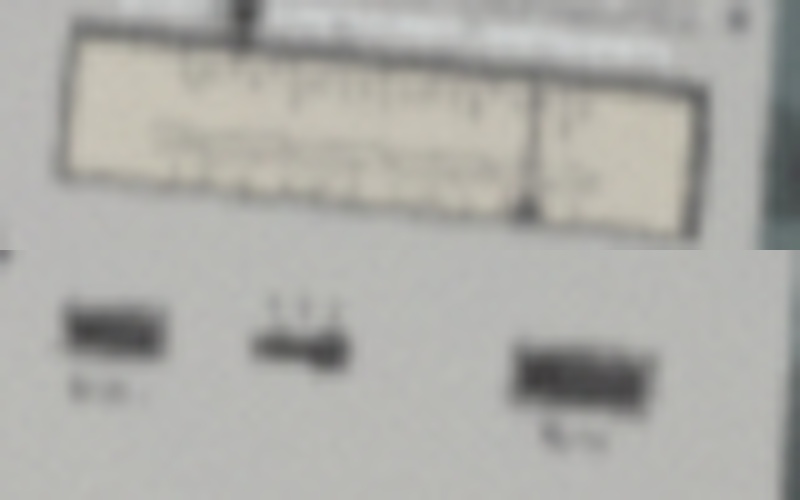

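```bash
python3 - <<'E'
from h import *
from scipy.spatial.transform import Rotation as Ro
from plant import bot
s=bot.get_state();R=Ro.from_rotvec(s["tcp_rot"]).as_matrix();print(R.round(3))
yaw=-.102
for ang in (0,np.pi):
    xd=np.array([np.cos(yaw+ang),np.sin(yaw+ang),0]);yd=np.array([0,0,-1.]);zd=np.cross(xd,yd)
    G=np.c_[xd,yd,zd];print((Ro.from_matrix(G@R.T)).as_rotvec().round(4))
O=np.array([.5411,-.0492,.08]);Rz=Ro.from_rotvec([0,0,yaw]).as_matrix()
for l in ([-.0455,-.062,.04],[-.0455,-.105,.04]): print((O+Rz@np.array(l)),((O+Rz@np.array(l)-s["ee_pos"])*100).round(2))
print(Rz.round(4))
E
```

```text
[[ 0.37  -0.001 -0.929]
 [ 0.929 -0.001  0.37 ]
 [-0.002 -1.     0.   ]]
[ 7.000e-04 -1.600e-03 -1.294e+00]
[1.8000e-03 7.0000e-04 1.8476e+00]
[ 0.48952345 -0.1062448   0.12      ] [ 27.71 -64.01 -11.05]
[ 0.48514505 -0.14902131  0.12      ] [ 27.27 -68.28 -11.05]
[[ 0.9948  0.1018  0.    ]
 [-0.1018  0.9948 -0.    ]
 [-0.      0.      1.    ]]
```

```bash
python3 -m handwheel '[27.7,-64,0,0,0,-1.294,255, 27.7,-64,0,0,0,-1.294,255, 27.7,-64,0,0,0,-1.294,255, 27.7,-64,0,0,0,-1.294,255, 27.7,-64,0,0,0,-1.294,255, 27.7,-64,0,0,0,-1.294,255, 27.7,-64,0,0,0,-1.294,255, 27.7,-64,0,0,0,-1.294,255, 27.7,-64,0,0,0,-1.294,255, 27.7,-64,0,0,0,-1.294,255]'
```

```text
t: 1.1
ee_pos: [0.4112, 0.0733, 0.2307]
tcp_rot: [-1.569, 0.083, -0.081]
wrist_force: [0.8, 1.2, 1.1]
opening: -0.0
```

```bash
python3 -m handwheel '[7.8,-18,0,0,0,0,255, 7.8,-18,0,0,0,0,255, 7.8,-18,0,0,0,0,255, 7.8,-18,-5,0,0,0,255, 7.8,-18,-9,0,0,0,255, 7.8,-18,-11,0,0,0,255, 7.8,-18,-11,0,0,0,255, 7.8,-18,-11,0,0,0,255]'
cat > st.py <<'E'
from h import *
from scipy.spatial.transform import Rotation as Ro
from plant import bot
O=np.array([.5411,-.0492,.08]);yaw=-.102;Rz=Ro.from_rotvec([0,0,yaw]).as_matrix()
s=bot.get_state();R=Ro.from_rotvec(s["tcp_rot"]).as_matrix()
print("t",round(s["t"],2),"local mm",(Rz.T@(s["ee_pos"]-O)*1000).round(2),"F local",(Rz.T@s["wrist_force"]).round(2))
xd=Rz[:,0];yd=np.array([0,0,-1.]);G=np.c_[xd,yd,np.cross(xd,yd)]
print("rot err",Ro.from_matrix(G@R.T).as_rotvec().round(4))
E
python3 st.py; python3 - <<'E'
from plant import imaging
import cv2,numpy as np
o=[]
for n,(x,y,w,h) in(("top",(265,155,160,100)),("side",(255,120,150,160))):
    s=imaging.snapshot(n);np.savez(f"pics/{n}1.npz",**s);cv2.imwrite(f"pics/{n}1z.png",cv2.resize(s["color"][y:y+h,x:x+w],None,fx=4 if n=="top" else 3.7,fy=4 if n=="top" else 3.7,interpolation=cv2.INTER_CUBIC))
E
```

```text
t: 1.9
ee_pos: [0.4887, -0.1065, 0.1207]
tcp_rot: [-1.568, 0.084, -0.079]
wrist_force: [-0.3, 0.6, 0.5]
opening: -0.002
t 1.9 local mm [-46.27 -62.29  40.74] F local [-0.4   0.52  0.53]
rot err [-0.0012 -0.0029  0.0021]
```

View pics/top1z.png

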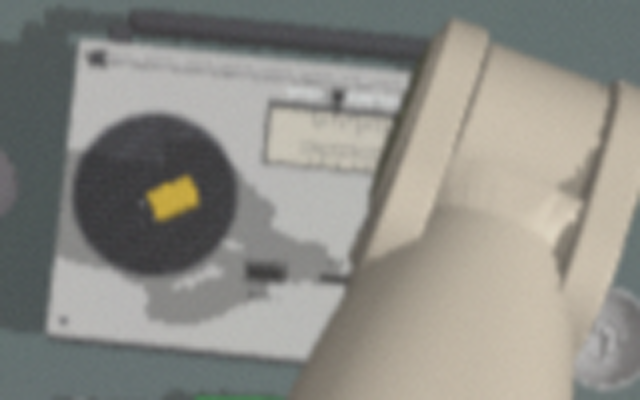

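View pics/side1z.png

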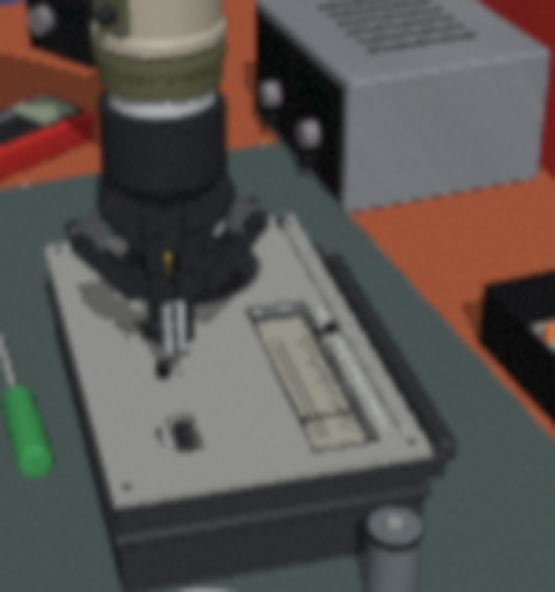

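The fingertips are shut and hang above the panel at about (165,355) in the side view, on the −y side of the knob. Going down beside the knob to 5 mm above the nominal panel height.

```bash
python3 -m handwheel '[0,0,-1.5,0,0,0,255, 0,0,-2.5,0,0,0,255, 0,0,-3.2,0,0,0,255, 0,0,-3.55,0,0,0,255, 0,0,-3.55,0,0,0,255]'; python3 st.py
```

```text
t: 2.5
ee_pos: [0.4901, -0.1065, 0.0868]
tcp_rot: [-1.57, 0.08, -0.082]
wrist_force: [0.7, 0.1, 1.3]
opening: 0.001
t 2.5 local mm [-44.92 -62.21   6.84] F local [0.71 0.22 1.34]
rot err [0.0003 0.0007 0.0012]
```

```bash
python3 -m handwheel '[0.03,0.3,-0.15,0,0,0,255, 0.06,0.6,-0.15,0,0,0,255, 0.08,0.8,-0.15,0,0,0,255, 0.08,0.8,-0.15,0,0,0,255]'; python3 st.py
```

```text
t: 2.9
ee_pos: [0.491, -0.0982, 0.0855]
tcp_rot: [-1.57, 0.08, -0.081]
wrist_force: [0.1, -0.9, -1.2]
opening: -0.002
t 2.9 local mm [-44.85 -53.85   5.51] F local [ 0.18 -0.89 -1.16]
rot err [0.0003 0.0009 0.0007]
```

```bash
python3 -m handwheel '[0.03,0.3,0,0,0,0,255, 0.06,0.6,0,0,0,0,255, 0.09,0.9,0,0,0,0,255, 0.12,1.2,0,0,0,0,255, 0.12,1.2,0,0,0,0,255]'; python3 st.py;  python3 -m handwheel '[0.01,0.1,0,0,0,0,255, 0.02,0.2,0,0,0,0,255, 0.02,0.2,0,0,0,0,255]'; python3 st.py
```

```text
t: 3.4
ee_pos: [0.4924, -0.0858, 0.0856]
tcp_rot: [-1.569, 0.079, -0.081]
wrist_force: [-0.2, -0.8, -0.2]
opening: 0.001
t 3.4 local mm [-44.7  -41.36   5.61] F local [-0.11 -0.81 -0.16]
rot err [0.0001 0.0013 0.0003]
t: 3.7
ee_pos: [0.4926, -0.0837, 0.0856]
tcp_rot: [-1.569, 0.079, -0.081]
wrist_force: [0.3, -2.0, -0.7]
opening: -0.002
t 3.7 local mm [-44.69 -39.27   5.61] F local [ 0.45 -1.95 -0.68]
rot err [-0.      0.0014  0.0002]
```

Friction of about 2 N shows, so the knob is moving. Continuing in 0.5–1 mm steps to the stop.

```bash
python3 -m handwheel '[0.005,0.05,0,0,0,0,255, 0.01,0.1,0,0,0,0,255, 0.01,0.1,0,0,0,0,255]'; python3 st.py;  python3 -m handwheel '[0.005,0.05,0,0,0,0,255, 0.005,0.05,0,0,0,0,255]'; python3 st.py; python3 -m handwheel '[0.005,0.05,0,0,0,0,255, 0.005,0.05,0,0,0,0,255]'; python3 st.py
```

```text
t: 4.0
ee_pos: [0.4927, -0.0827, 0.0856]
tcp_rot: [-1.569, 0.079, -0.081]
wrist_force: [0.6, -2.3, -0.2]
opening: -0.001
t 4.0 local mm [-44.71 -38.25   5.59] F local [ 0.82 -2.23 -0.18]
rot err [-0.      0.0013  0.0002]
t: 4.2
ee_pos: [0.4928, -0.0822, 0.0856]
tcp_rot: [-1.569, 0.079, -0.081]
wrist_force: [1.0, -1.5, 0.2]
opening: -0.0
t 4.2 local mm [-44.73 -37.71   5.59] F local [ 1.15 -1.39  0.19]
rot err [-0.0001  0.0013  0.0002]
t: 4.4
ee_pos: [0.4929, -0.0816, 0.0856]
tcp_rot: [-1.569, 0.079, -0.081]
wrist_force: [0.2, -1.5, 0.0]
opening: -0.001
t 4.4 local mm [-44.69 -37.16   5.61] F local [ 0.38 -1.45  0.05]
rot err [-0.0001  0.0014  0.0002]
```

```bash
python3 -c "
from plant import imaging
import cv2
s=imaging.snapshot('side');cv2.imwrite('pics/s2.png',cv2.resize(s['color'][190:270,260:360],None,fx=6,fy=6,interpolation=cv2.INTER_CUBIC))"
```

```text
(no output)
```

View pics/s2.png

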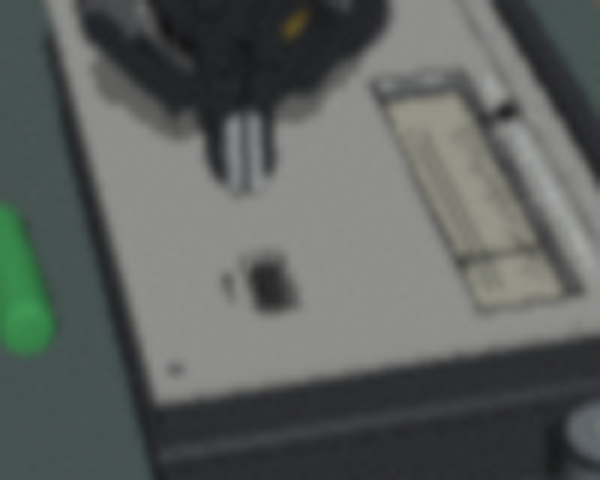

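The side view shows the tip at (245,185) hiding the knob, with nothing else touched. Continuing in fine steps until the force rises.

```bash
for i in 1 2 3; do :; done; python3 -m handwheel '[0.003,0.03,0,0,0,0,255, 0.003,0.03,0,0,0,0,255]'|grep -e wrist -e ee_; python3 -m handwheel '[0.003,0.03,0,0,0,0,255, 0.003,0.03,0,0,0,0,255]'|grep -e wrist -e ee_; python3 -m handwheel '[0.003,0.03,0,0,0,0,255, 0.003,0.03,0,0,0,0,255]'|grep -e wrist -e ee_
```

```text
ee_pos: [0.4929, -0.0813, 0.0856]
wrist_force: [0.3, -1.5, -0.3]
ee_pos: [0.4929, -0.081, 0.0856]
wrist_force: [0.0, -1.2, 0.1]
ee_pos: [0.4929, -0.0806, 0.0856]
wrist_force: [-0.3, -2.5, -0.5]
```

```bash
python3 -m handwheel '[0.003,0.03,0,0,0,0,255, 0.003,0.03,0,0,0,0,255]'|grep -e wrist -e ee_; python3 -m handwheel '[0.003,0.03,0,0,0,0,255, 0.003,0.03,0,0,0,0,255]'|grep -e wrist -e ee_
```

```text
ee_pos: [0.493, -0.0805, 0.0856]
wrist_force: [0.0, -3.0, -0.3]
ee_pos: [0.493, -0.0804, 0.0856]
wrist_force: [-0.1, -3.7, -0.3]
```

```bash
python3 -m handwheel '[0.003,0.03,0,0,0,0,255, 0.003,0.03,0,0,0,0,255]'|grep -e wrist -e ee_; python3 -m handwheel '[0.003,0.03,0,0,0,0,255, 0.003,0.03,0,0,0,0,255]'|grep -e wrist -e ee_
```

```text
ee_pos: [0.493, -0.0804, 0.0856]
wrist_force: [-1.1, -4.7, -1.0]
ee_pos: [0.493, -0.0803, 0.0856]
wrist_force: [-0.9, -5.4, -0.2]
```

The force rises with no more motion at y −0.0804, so the switch is at its stop. Backing off, lifting, and moving over the tuning wheel.

```bash
python3 -m handwheel '[-0.05,-0.5,0,0,0,0,255, -0.05,-0.5,1.5,0,0,0,255, -0.05,-0.5,3,0,0,0,255, -0.4,-4,3,0,0,0,255, -0.79,-7.68,3,0,0,0,255,-0.79,-7.68,2,0,0,0,255,-0.79,-7.68,1.5,0,0,0,255,-0.79,-7.68,1.5,0,0,0,255,-0.79,-7.68,1.5,0,0,0,255]'; python3 st.py; python3 -c "
from plant import imaging
import cv2
s=imaging.snapshot('side');cv2.imwrite('pics/s3.png',cv2.resize(s['color'][170:280,260:380],None,fx=5,fy=5,interpolation=cv2.INTER_CUBIC))"
```

```text
t: 6.75
ee_pos: [0.4847, -0.1558, 0.1003]
tcp_rot: [-1.57, 0.079, -0.08]
wrist_force: [-0.3, 0.1, 0.3]
opening: 0.006
t 6.75 local mm [ -45.21 -111.79   20.25] F local [-0.34  0.05  0.32]
rot err [ 0.0006  0.0001 -0.0008]
```

View pics/s3.png

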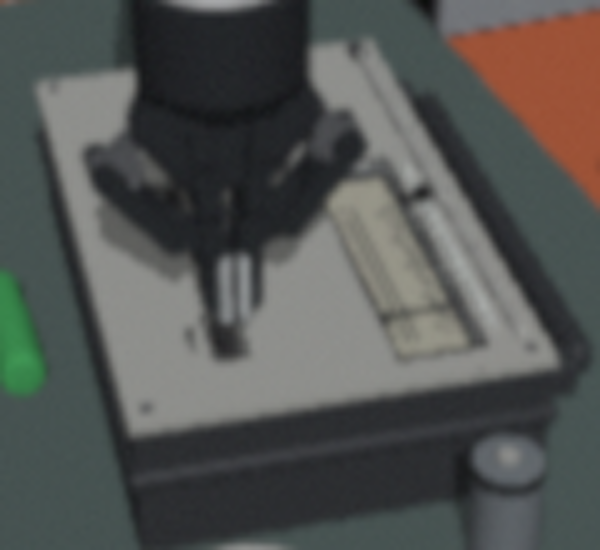

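The tip is over the tuning wheel at (235,320), and the pointer at (410,310) and the index at (418,190) can be followed in this view. Descending onto the crown carefully.

```bash
python3 -m handwheel '[-0.01,-0.1,-0.5,0,0,0,255, -0.01,-0.1,-0.8,0,0,0,255, -0.01,-0.1,-1,0,0,0,255, -0.01,-0.1,-1,0,0,0,255, -0.01,-0.1,-1,0,0,0,255]'|grep -e wrist -e ee_; python3 -m handwheel '[0,0,-0.05,0,0,0,255,0,0,-0.05,0,0,0,255]'|grep -e wrist -e ee_;python3 -m handwheel '[0,0,-0.05,0,0,0,255,0,0,-0.05,0,0,0,255]'|grep -e wrist -e ee_
```

```text
ee_pos: [0.4849, -0.1569, 0.0905]
wrist_force: [-0.3, -0.8, -0.1]
ee_pos: [0.4849, -0.157, 0.09]
wrist_force: [-0.2, -0.7, 0.0]
ee_pos: [0.485, -0.157, 0.0895]
wrist_force: [1.4, 0.6, 0.5]
```

```bash
for i in 1 ; do python3 -m handwheel '[0,0,-0.05,0,0,0,255,0,0,-0.05,0,0,0,255]'|grep -e wrist -e ee_;python3 -m handwheel '[0,0,-0.05,0,0,0,255,0,0,-0.05,0,0,0,255]'|grep -e wrist -e ee_;python3 -m handwheel '[0,0,-0.04,0,0,0,255,0,0,-0.04,0,0,0,255]'|grep -e wrist -e ee_; done
```

```text
ee_pos: [0.485, -0.1571, 0.0891]
wrist_force: [0.4, -0.1, -0.1]
ee_pos: [0.4851, -0.1571, 0.0889]
wrist_force: [-1.5, 0.8, 2.3]
ee_pos: [0.4851, -0.1571, 0.0888]
wrist_force: [-1.4, 0.9, 5.3]
```

Contact comes at z ≈ 0.089, so the panel is at about 0.083, which fits a mat of about 3 mm. The press is now about 5 N. First a short roll to see how the force behaves.

```bash
python3 -m handwheel '[0.01,0.1,-0.02,0,0,0,255,0.02,0.2,-0.02,0,0,0,255]'|grep -e wrist -e ee_;python3 -m handwheel '[0.01,0.1,-0.02,0,0,0,255,0.02,0.2,-0.02,0,0,0,255]'|grep -e wrist -e ee_; python3 st.py;python3 -c "
from plant import imaging
import cv2
s=imaging.snapshot('side');cv2.imwrite('pics/s4.png',cv2.resize(s['color'][170:280,260:380],None,fx=5,fy=5,interpolation=cv2.INTER_CUBIC))"
```

```text
ee_pos: [0.4853, -0.1555, 0.0888]
wrist_force: [-1.6, -0.8, 6.2]
ee_pos: [0.4854, -0.1538, 0.0889]
wrist_force: [-2.4, -1.8, 4.9]
t 8.7 local mm [ -44.71 -109.77    8.93] F local [-2.18 -2.04  4.86]
rot err [ 0.0034  0.0013 -0.0002]
```

View pics/s4.png

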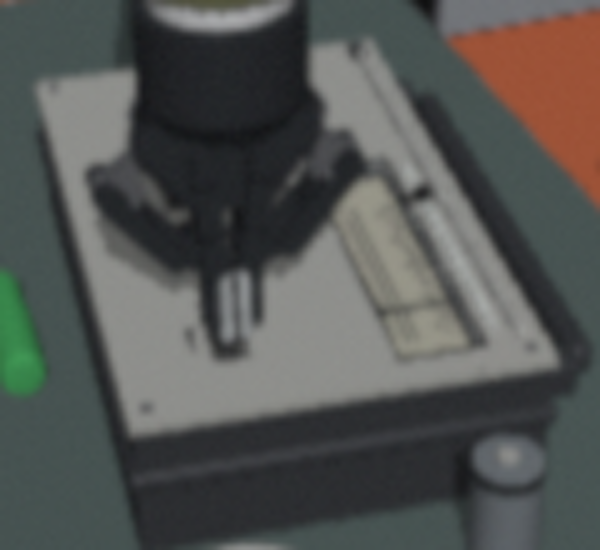

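```bash
M='x'; python3 -m handwheel '[0.02,0.2,-0.02,0,0,0,255,0.04,0.4,-0.02,0,0,0,255]'|grep -e wrist -e ee_;python3 -m handwheel '[0.02,0.2,-0.02,0,0,0,255,0.04,0.4,-0.02,0,0,0,255]'|grep -e wrist -e ee_;python3 st.py;python3 -c "
from plant import imaging
import cv2
s=imaging.snapshot('side');cv2.imwrite('pics/s5.png',cv2.resize(s['color'][170:280,260:380],None,fx=5,fy=5,interpolation=cv2.INTER_CUBIC))"
```

```text
ee_pos: [0.4859, -0.1499, 0.0889]
wrist_force: [-2.1, -1.1, 5.2]
ee_pos: [0.4863, -0.1461, 0.0889]
wrist_force: [-2.9, -0.7, 5.9]
t 9.15 local mm [ -44.69 -101.99    8.92] F local [-2.84 -0.98  5.9 ]
rot err [0.0047 0.0014 0.0002]
```

View pics/s5.png

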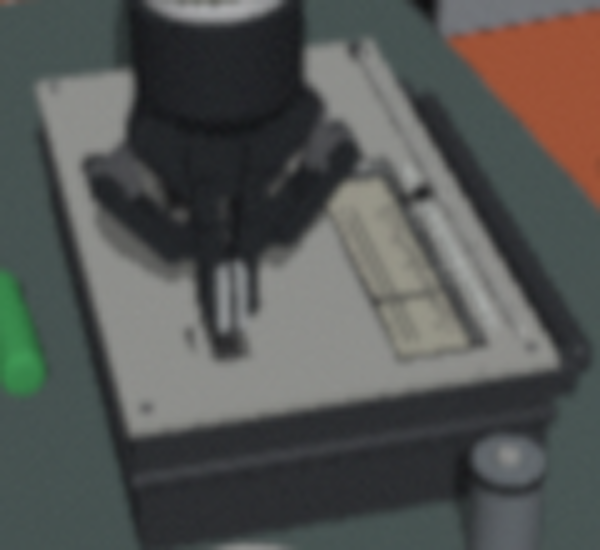

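The pointer is now at about (405,298), so it follows the roll. Finishing the stroke, lifting, and resetting.

```bash
python3 -m handwheel '[0.01,0.2,-0.02,0,0,0,255,0.03,0.4,-0.02,0,0,0,255]'|grep -e wrist -e ee_;python3 -m handwheel '[0.01,0.2,-0.02,0,0,0,255,0.01,0.25,-0.02,0,0,0,255]'|grep -e wrist -e ee_;python3 st.py
python3 -m handwheel '[0,0,0.3,0,0,0,255,0,0,0.6,0,0,0,255,-0.11,-1.1,0.6,0,0,0,255,-0.19,-1.85,0.4,0,0,0,255,-0.19,-1.85,0.2,0,0,0,255,-0.19,-1.85,0.1,0,0,0,255,-0.19,-1.85,0.1,0,0,0,255]';python3 st.py;python3 -c "
from plant import imaging
import cv2
s=imaging.snapshot('side');cv2.imwrite('pics/s6.png',cv2.resize(s['color'][170:280,260:380],None,fx=5,fy=5,interpolation=cv2.INTER_CUBIC))"
```

```text
ee_pos: [0.4867, -0.1419, 0.0889]
wrist_force: [-1.3, -1.1, 6.2]
ee_pos: [0.487, -0.1392, 0.0887]
wrist_force: [-1.3, -0.2, 5.5]
t 9.6 local mm [-44.67 -95.01   8.74] F local [-1.23 -0.28  5.5 ]
rot err [ 0.0048  0.0021 -0.0001]
t: 10.3
ee_pos: [0.4847, -0.1576, 0.0892]
tcp_rot: [-1.573, 0.079, -0.081]
wrist_force: [-0.1, -0.1, -1.0]
opening: 0.003
t 10.3 local mm [ -45.12 -113.54    9.24] F local [-0.1  -0.1  -1.03]
rot err [0.0041 0.0012 0.0002]
```

View pics/s6.png

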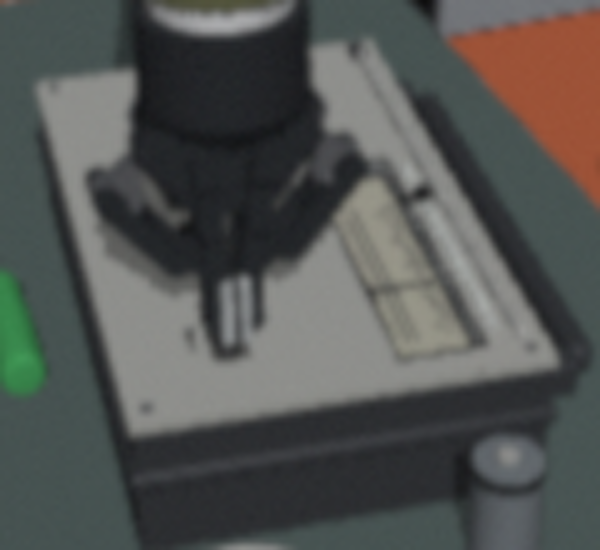

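```bash
python3 -m handwheel '[0,0,-0.05,0,0,0,255,0,0,-0.05,0,0,0,255]'|grep -e wrist -e ee_;python3 -m handwheel '[0,0,-0.05,0,0,0,255,0,0,-0.05,0,0,0,255]'|grep -e wrist -e ee_
```

```text
ee_pos: [0.4849, -0.1574, 0.089]
wrist_force: [0.1, -0.2, -0.3]
ee_pos: [0.4849, -0.1574, 0.0888]
wrist_force: [-1.1, 0.0, 2.9]
```

```bash
python3 -m handwheel '[0,0,-0.04,0,0,0,255,0,0,-0.04,0,0,0,255]'|grep -e wrist -e ee_;python3 -m handwheel '[0.02,0.2,-0.02,0,0,0,255,0.04,0.4,-0.02,0,0,0,255]'|grep -e wrist -e ee_;python3 -m handwheel '[0.02,0.2,-0.02,0,0,0,255,0.03,0.4,-0.02,0,0,0,255]'|grep -e wrist -e ee_
```

```text
ee_pos: [0.485, -0.1575, 0.0887]
wrist_force: [-2.0, -1.1, 4.3]
ee_pos: [0.4854, -0.1538, 0.0889]
wrist_force: [-2.2, -0.9, 6.9]
ee_pos: [0.4857, -0.1499, 0.0889]
wrist_force: [-1.8, -1.2, 5.3]
```

```bash
python3 -m handwheel '[0.02,0.2,-0.02,0,0,0,255,0.04,0.4,-0.02,0,0,0,255]'|grep -e wrist -e ee_;python3 -m handwheel '[0.02,0.2,-0.02,0,0,0,255,0.03,0.4,-0.02,0,0,0,255]'|grep -e wrist -e ee_;python3 -m handwheel '[0.01,0.15,-0.02,0,0,0,255,0.02,0.25,-0.02,0,0,0,255]'|grep -e wrist -e ee_;python3 st.py
```

```text
ee_pos: [0.4862, -0.146, 0.0889]
wrist_force: [-2.6, -1.1, 4.7]
ee_pos: [0.4866, -0.142, 0.0889]
wrist_force: [-1.8, -1.9, 4.8]
ee_pos: [0.4869, -0.1394, 0.0887]
wrist_force: [-1.7, -0.2, 4.9]
t 11.95 local mm [-44.77 -95.23   8.73] F local [-1.67 -0.41  4.94]
rot err [0.0078 0.0028 0.0002]
```

```bash
python3 -m handwheel '[0,0,0.3,0,0,0,255,0,0,0.6,0.008,0.003,0,255,-0.11,-1.1,0.6,0.008,0.003,0,255,-0.19,-1.85,0.4,0.008,0.003,0,255,-0.19,-1.85,0.2,0.008,0.003,0,255,-0.19,-1.85,0.1,0.008,0.003,0,255,-0.19,-1.85,0.1,0.008,0.003,0,255]'>/dev/null;python3 st.py;python3 - <<'E'
from plant import imaging
from h import *
s=imaging.snapshot('side');np.savez("pics/side7.npz",**s);cv2.imwrite('pics/s7.png',cv2.resize(s['color'][200:245,315:365],None,fx=12,fy=12,interpolation=cv2.INTER_CUBIC))
s=imaging.snapshot('top');cv2.imwrite('pics/t7.png',cv2.resize(s['color'][155:255,265:425],None,fx=5,fy=5,interpolation=cv2.INTER_CUBIC))
E
```

```text
t 12.65 local mm [ -45.2  -113.76    9.29] F local [-0.08  0.73  0.03]
rot err [-0.0008 -0.001   0.0006]
```

View pics/s7.png

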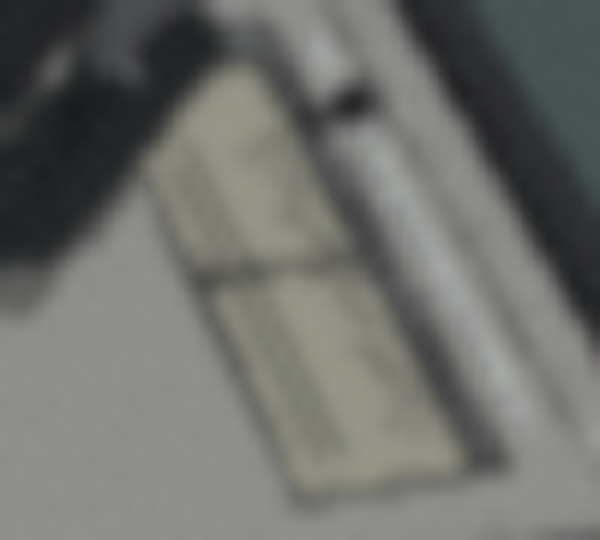

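View pics/t7.png

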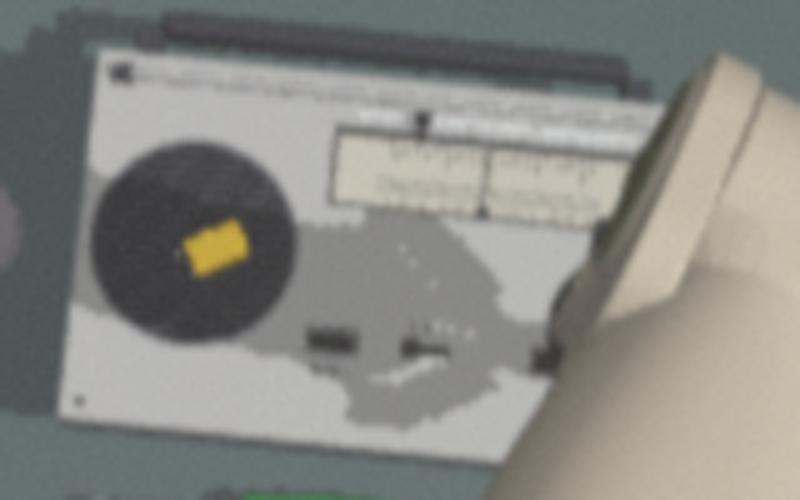

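The top view shows the band knob at the left end of its slot (410,348), the pointer at about (487,155–210), and the nib at (423,137). Measuring the rest.

```bash
cat > meas.py <<'E'
from h import *
import sys
from plant import imaging
# radio frame re-derived with panel at .083
_,K,T=load("top0")
tp=np.array([onz(unz(a,(265,155)),K,T,.083) for a in [(100,51),(685,108),(660,475),(62,416)]])
O=tp.mean(0);v=(tp[0]-tp[1])+(tp[3]-tp[2]);yaw=-np.arctan2(v[0],v[1])
R=np.array([[np.cos(yaw),-np.sin(yaw),0],[np.sin(yaw),np.cos(yaw),0],[0,0,1]])
print("O",O,"yaw",yaw,"sizes",[np.linalg.norm(tp[i]-tp[(i+1)%4]).round(4) for i in range(4)])
s=imaging.snapshot("top");im=s["color"];g=cv2.cvtColor(im,cv2.COLOR_BGR2GRAY).astype(np.float32)
np.savez("pics/topm.npz",**s)
# resample brightness along local y, at given local x and height
def prof(x,z,ys):
    px=np.array([proj(O+R@np.array([x,y,z]),K,T) for y in ys],np.float32)
    return cv2.remap(g,px[:,0].reshape(1,-1),px[:,1].reshape(1,-1),cv2.INTER_CUBIC)[0]
ys=np.arange(-.11,.0,.0005)
def dark(x,z,lo,hi):
    m=(ys>lo)&(ys<hi);p=prof(x,z,ys)[m];b=np.median(p);w=np.clip(b-p-12,0,None);y=ys[m]
    i=w.argmax();k=abs(y-y[i])<.005;return (w[k]*y[k]).sum()/w[k].sum()*1000,w.max()
lo,hi=[float(a) for a in sys.argv[1:3]]
for x in (.042,.046,.050,.054,.058): print("ptr x",x,np.round(dark(x,-.0085,lo,hi),2))
for x in (.068,.070,.072,.074,.076,.078): print("nib x",x,np.round(dark(x,.004,-.035,-.003),2))
E
python3 meas.py -.085 -.035
```

```text
O [ 0.54070627 -0.0490301   0.083     ] yaw -0.10185619664285256 sizes [np.float64(0.3183), np.float64(0.1988), np.float64(0.3176), np.float64(0.1985)]
ptr x 0.042 [-53.72  11.6 ]
ptr x 0.046 [-54.88  15.33]
ptr x 0.05 [-54.89  20.71]
ptr x 0.054 [-55.15  26.83]
ptr x 0.058 [-55.39  30.29]
nib x 0.068 [-16.98  11.86]
nib x 0.07 [-16.76  25.61]
nib x 0.072 [-16.59  44.29]
nib x 0.074 [-16.8   62.76]
nib x 0.076 [-16.9   81.11]
nib x 0.078 [-16.99  89.72]
```

About 38.5 mm of pointer travel remains, which is 32 mm of rim. Stroke 3 will be a full one.

```bash
python3 -m handwheel '[0.01,0.05,-0.05,0,0,0,255,0,0.05,-0.05,0,0,0,255]'|grep -e wrist -e ee_;python3 -m handwheel '[0,0,-0.05,0,0,0,255,0,0,-0.05,0,0,0,255]'|grep -e wrist -e ee_;python3 -m handwheel '[0,0,-0.03,0,0,0,255,0,0,-0.03,0,0,0,255]'|grep -e wrist -e ee_
```

```text
ee_pos: [0.4849, -0.1569, 0.0892]
wrist_force: [0.7, -0.5, -0.2]
ee_pos: [0.485, -0.1569, 0.0889]
wrist_force: [-0.9, -0.7, 1.5]
ee_pos: [0.4851, -0.157, 0.0889]
wrist_force: [-2.1, 0.8, 3.5]
```

```bash
python3 -m handwheel '[0,0,-0.03,0,0,0,255,0,0,-0.03,0,0,0,255]'|grep -e wrist -e ee_;python3 -m handwheel '[0.02,0.2,-0.02,0,0,0,255,0.04,0.4,-0.02,0,0,0,255]'|grep -e wrist -e ee_;python3 -m handwheel '[0.02,0.2,-0.02,0,0,0,255,0.03,0.4,-0.02,0,0,0,255]'|grep -e wrist -e ee_
```

```text
ee_pos: [0.485, -0.157, 0.0888]
wrist_force: [-1.2, 0.1, 4.6]
ee_pos: [0.4854, -0.1534, 0.0889]
wrist_force: [-3.1, -1.9, 5.6]
ee_pos: [0.4858, -0.1496, 0.0889]
wrist_force: [-0.6, -1.2, 5.5]
```

```bash
python3 -m handwheel '[0.02,0.2,-0.02,0,0,0,255,0.04,0.4,-0.02,0,0,0,255]'|grep -e wrist -e ee_;python3 -m handwheel '[0.02,0.2,-0.02,0,0,0,255,0.03,0.4,-0.02,0,0,0,255]'|grep -e wrist -e ee_;python3 -m handwheel '[0.01,0.1,-0.02,0,0,0,255,0.02,0.2,-0.02,0,0,0,255]'|grep -e wrist -e ee_;python3 st.py
```

```text
ee_pos: [0.4862, -0.1457, 0.0889]
wrist_force: [-1.9, -0.8, 5.8]
ee_pos: [0.4866, -0.1418, 0.0889]
wrist_force: [-2.5, -1.4, 5.5]
ee_pos: [0.4869, -0.1397, 0.0888]
wrist_force: [-1.8, -0.7, 4.9]
t 14.6 local mm [-44.73 -95.58   8.79] F local [-1.73 -0.89  4.93]
rot err [0.0035 0.0008 0.0004]
```

```bash
python3 -m handwheel '[0,0,0.3,0,0,0,255,0,0,0.6,0.006,0.003,0,255,-0.11,-1.1,0.6,0.006,0.003,0,255,-0.18,-1.75,0.4,0.006,0.003,0,255,-0.18,-1.75,0.2,0.006,0.003,0,255,-0.18,-1.75,0.1,0.006,0.003,0,255,-0.18,-1.75,0.1,0.006,0.003,0,255]'>/dev/null;python3 st.py;python3 meas.py -.06 -.018
```

```text
t 15.3 local mm [ -45.14 -113.11    9.33] F local [-0.23 -0.37  0.22]
rot err [-0.0031 -0.003   0.0007]
O [ 0.54070627 -0.0490301   0.083     ] yaw -0.10185619664285256 sizes [np.float64(0.3183), np.float64(0.1988), np.float64(0.3176), np.float64(0.1985)]
ptr x 0.042 [-33.47  21.77]
ptr x 0.046 [-33.56  23.67]
ptr x 0.05 [-33.93  26.89]
ptr x 0.054 [-33.79  26.81]
ptr x 0.058 [-33.6   25.42]
nib x 0.068 [-16.91   9.9 ]
nib x 0.07 [-16.78  28.29]
nib x 0.072 [-16.7   47.99]
nib x 0.074 [-16.86  64.45]
nib x 0.076 [-17.17  81.2 ]
nib x 0.078 [-17.24  89.53]
```

16.9 mm remains, or about 14 mm of rim. Stroke 4 will go about 12.5 mm, then I'll measure with the finger still on.

```bash
python3 -m handwheel '[0.01,0.05,-0.05,0,0,0,255,0,0.05,-0.05,0,0,0,255]'|grep -e wrist -e ee_;python3 -m handwheel '[0,0,-0.05,0,0,0,255,0,0,-0.05,0,0,0,255]'|grep -e wrist -e ee_;python3 -m handwheel '[0,0,-0.03,0,0,0,255,0,0,-0.03,0,0,0,255]'|grep -e wrist -e ee_
```

```text
ee_pos: [0.4849, -0.1564, 0.0891]
wrist_force: [0.7, 0.4, 0.6]
ee_pos: [0.485, -0.1564, 0.0889]
wrist_force: [-0.3, -0.0, 3.1]
ee_pos: [0.485, -0.1564, 0.0888]
wrist_force: [-0.5, -0.4, 4.0]
```

```bash
python3 -m handwheel '[0,0,-0.03,0,0,0,255,0,0,-0.03,0,0,0,255]'|grep -e wrist -e ee_
```

```text
ee_pos: [0.485, -0.1565, 0.0888]
wrist_force: [-1.5, 0.3, 5.2]
```

```bash
python3 -m handwheel '[0.02,0.2,-0.02,0,0,0,255,0.04,0.4,-0.02,0,0,0,255]'|grep -e wrist -e ee_;python3 -m handwheel '[0.02,0.2,-0.02,0,0,0,255,0.03,0.4,-0.02,0,0,0,255]'|grep -e wrist -e ee_;python3 -m handwheel '[0.02,0.2,-0.02,0,0,0,255,0.04,0.4,-0.02,0,0,0,255,0.04,0.42,-0.02,0,0,0,255]'|grep -e wrist -e ee_; python3 meas.py -.045 -.008
```

```text
ee_pos: [0.4854, -0.1529, 0.0889]
wrist_force: [-2.4, -1.2, 5.8]
ee_pos: [0.4857, -0.1491, 0.0889]
wrist_force: [-1.7, -1.2, 4.6]
ee_pos: [0.4862, -0.1448, 0.0889]
wrist_force: [-2.2, -0.5, 5.6]
O [ 0.54070627 -0.0490301   0.083     ] yaw -0.10185619664285256 sizes [np.float64(0.3183), np.float64(0.1988), np.float64(0.3176), np.float64(0.1985)]
ptr x 0.042 [-19.11  16.01]
ptr x 0.046 [-19.47  14.18]
ptr x 0.05 [-19.73  18.14]
ptr x 0.054 [-20.13  20.75]
ptr x 0.058 [-20.2   20.68]
nib x 0.068 [-17.02  15.51]
nib x 0.07 [-16.62  28.78]
nib x 0.072 [-16.59  45.76]
nib x 0.074 [-16.83  62.39]
nib x 0.076 [-16.94  81.36]
nib x 0.078 [-16.98  88.15]
```

```bash
python3 -m handwheel '[0.01,0.12,-0.02,0,0,0,255,0.02,0.25,-0.02,0,0,0,255,0.02,0.26,-0.02,0,0,0,255]'|grep -e wrist -e ee_; python3 meas.py -.04 -.004
```

```text
ee_pos: [0.4865, -0.1422, 0.0889]
wrist_force: [-1.6, 0.3, 5.3]
O [ 0.54070627 -0.0490301   0.083     ] yaw -0.10185619664285256 sizes [np.float64(0.3183), np.float64(0.1988), np.float64(0.3176), np.float64(0.1985)]
ptr x 0.042 [-15.82  17.43]
ptr x 0.046 [-16.13  22.24]
ptr x 0.05 [-16.27  16.24]
ptr x 0.054 [-16.37  13.72]
ptr x 0.058 [-16.99  13.33]
nib x 0.068 [-16.72  13.98]
nib x 0.07 [-16.68  29.32]
nib x 0.072 [-16.67  46.95]
nib x 0.074 [-16.86  61.24]
nib x 0.076 [-16.93  81.48]
nib x 0.078 [-16.99  89.3 ]
```

Aligned to within about 0.5 mm. Lifting straight up and pulling away.

```bash
python3 -m handwheel '[0,0,0.3,0,0,0,255,0,0,0.8,0,0,0,255,0,0,3,0,0,0,255,0,0,7,0,0,0,255,0,0,12,0,0,0,255,-5,-3,14,0,0,0,255,-10,-5,14,0,0,0,255,-10,-9,14,0,0,0,255,-10,-14,14,0,0,0,255,-10,-14,14,0,0,0,255]'; python3 meas.py -.04 -.004; python3 -c "
from h import *
im=load('topm')[0];cv2.imwrite('pics/t9.png',cv2.resize(im[155:255,265:425],None,fx=5,fy=5,interpolation=cv2.INTER_CUBIC))
from plant import imaging
cv2.imwrite('pics/s9.png',imaging.snapshot('side')['color'])"
```

```text
t: 18.25
ee_pos: [0.3865, -0.2874, 0.2291]
tcp_rot: [-1.572, 0.084, -0.086]
wrist_force: [-0.9, 0.8, -0.2]
opening: -0.003
O [ 0.54070627 -0.0490301   0.083     ] yaw -0.10185619664285256 sizes [np.float64(0.3183), np.float64(0.1988), np.float64(0.3176), np.float64(0.1985)]
ptr x 0.042 [-15.72  18.5 ]
ptr x 0.046 [-16.22  22.15]
ptr x 0.05 [-16.48  17.08]
ptr x 0.054 [-16.61  15.18]
ptr x 0.058 [-16.92  12.57]
nib x 0.068 [-16.69  15.55]
nib x 0.07 [-16.67  29.99]
nib x 0.072 [-16.66  47.79]
nib x 0.074 [-16.77  63.29]
nib x 0.076 [-16.92  80.75]
nib x 0.078 [-17.    90.51]
```

View pics/t9.png

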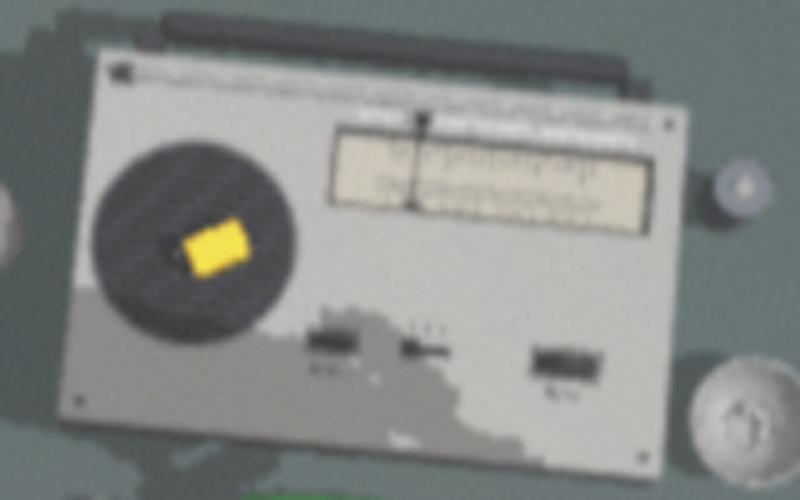

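View pics/s9.png

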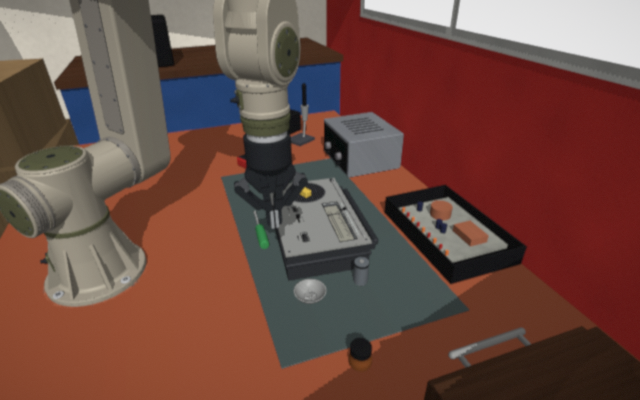

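The top view shows the pointer running up to the nib at (421,137). The band knob is at the left end of its slot (410,348), the bystanders are unmoved, and the hand is clear.

```bash
python3 -c "
from plant import workorder
print(workorder.hand_in())"
```

```text
the job is handed in; nothing more can be done
None
```

I slid the band switch to its end stop on the loudspeaker side, then rolled the tuning wheel in four light strokes until the pointer stood at the index nib. I then lifted clear and handed the job in after about 18 s; no verdict was reported.

- **Band switch:** it stopped moving while the push rose to about 5.5 N (limit 20 N). The top view shows the knob at the loudspeaker end of its slot.
- **Tuning:** after release, the pointer's upper end is at about y −17 mm and the nib at −16.8 mm in the radio's axes. Readings along the pointer ranged from −15.7 to −16.9 mm, a small slant along the bar, still within the 2.5 mm tolerance. The press on the wheel read about 5 to 7 N (limit 12 N), sampled at the end of each move.
- **Disagreement:** the finger met the wheel about 3 mm higher than the heights from the bench top gave, which I took to be the mat's thickness. I used the higher panel for the final measurements. The side camera also placed some points 3 to 7 mm off from the top camera, so I relied on the top view.
- **Everything else:** the index readings did not change. The volume wheel and the bystanders in view look unmoved, but I checked those by eye only.

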